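Turn over the top board of a sample book

ROBOT

A 6-joint arm with a two-finger parallel gripper is mounted at the origin on the work surface. World frame = base frame: x ahead of the robot, y to its left, z up, the work surface at z = 0. Lengths are in m, angles in rad, forces in N, time in s.
With the tool pointing down it reaches from about 0.275 to 0.975 m from the base axis. Payload 8.4 kg.
Tool frame: the origin (TCP) lies midway between the tips of the shut fingers; the grasp point (between the pads) lies pinch_z behind it (pinch_z is the distance from the TCP to the grasp point, in m); z points along the fingers, y is the line along which they close (so a half turn about z gives the same grasp; the last joint's range is limited). The gripper opens to 92 mm and grips with 3 to 60 N. Pads are 20 mm wide; open, the fingers measure 128 mm over their backs; the gripper's body (75 mm by 189 mm) begins 69 mm behind the grasp point.
Start: joints at [-1.239, 0.353, 1.633, -0, 1.155, -0.002], TCP at [0.205, -0.591, 0.215] pointing down, gripper open.
Joint ranges: [-2.63, 2.63], [-0.92, 2.1], [0.06, 2.66], [-1.3, 4.44], [0, 2.69], [-3.02, 3.02]. Speed limits (rad/s): [2.22, 2.22, 2.79, 3.14, 3.14, 3.14].

INTERFACE

Orientations are given as a unit quaternion [x, y, z, w].
In Python, from bench import * gives the robot as it stands. The module is installed in compiled form; this text tells all that it offers.
- The arm moves only by the tool jog_arm, never from a script. Its argument "steps" is one flat list of numbers, 7 for each row, row after row: the closure, from 0 (fully open) to 1 (shut), then the shift along the tool's x, y, z in cm, then the turn, a rotation vector about the tool's x, y, z in degrees. A call has 1 to 8 rows; each row is the pose to reach, as a shift and turn from the pose commanded when the call began, along the tool's axes at that moment; what a row does not reach only later rows make up. A row lasts 1/8 s, in which the tool goes at most 62.5 mm and 10.7 degrees, less where a joint would pass 70% of its speed; a pose out of reach is approached as far as the arm can. A call with a gripper value outside its range is refused whole. The fingers move at their own pace and stop on an object; the grip force is fixed at half the most. Time passes only in rows, so rows that repeat a pose let the fingers close. It gives the time, the measured TCP pose, the force, the opening and the grip force at its end, in the units of the state.
- get_obs(): the state, without advancing time (a new reading comes with each control period).
- camera(name): name is "scene" or "side" or "wrist"; returns a dict with "pixels" (480x640x3 uint8, red, green, blue), "fx", "fy", "cx", "cy" (pixels), "world_from_camera" (4x4, takes a point from camera to world coordinates); the wrist camera has in their place "mount" (4x4, takes a point from camera to tool coordinates, whose origin is the TCP and whose axes are the flange's). Camera axes: x right, y down, z forward; pixel columns grow to the right and rows downward; lengths in m; the calibration is good to about 2 mm. The wrist camera is an equidistant fisheye: a pixel r from the principal point sees the ray r / f radians off the axis. A picture is of the moment at which its call begins: read the wrist's pose just before it. There is no depth.
- finish_job(): hands the job in; it is judged then, once.
The state is a dict: "time_s": time; "joint_positions": joint angles; "joint_velocities": joint speeds; "joint_efforts": joint torques, N m; "tool_pos": TCP position; "tcp_rot": TCP orientation; "wrist_force": force on the tool from outside, world axes, zero at the start; "moment": the same for the moment, N m; "gripper_width": finger opening in m; "grasp_force": force on a finger pad.
Only numpy, scipy, OpenCV 4.12 (cv2) and the standard library are available. Lean on these libraries where they do the work, as an engineer would, in place of code of your own. Each camera call takes 0.05 s, during which the arm holds its last target. There are 200 camera calls.

TASK

The ring-bound book of board samples lies open on the bench. With your fingertips, push the top board of its left-hand pile (left as the robot sees it) up from underneath by its overhanging free edge, over the spine, and press it down until it lies flat on the right-hand pile. Do it gently, without throwing it over, do not touch its dark front face or pinch the board, leave the things around the book alone, and then let go of everything.

Things in the scene. Friction and masses are not known exactly. Their poses are not given: they have to be found in the camera images.
- leaf (a joint): Angle of the top board, rad: 0 = flat on the left pile, 1.57 = upright, 3.14 = flat on the right pile (a stop at both ends). Starts between 0 and 0.4. Stiff hinge: the board stays where it is left; turning it takes 1 to 4 N at its free edge. Grey board, 5 mm thick, 150 mm wide along the spine, free edge 110 mm from the hinge axis, overhanging the left pile by 35 mm with free space below.
- hinge (a point): Middle of the hinge axis, half-way along the spine, 56 mm above the bench; fixed to the book. x points level from the left pile to the right pile (towards the robot's right), y along the spine away from the robot, z up. At joint value q the board's mid-plane runs from here along (-cos q, 0, sin q).
- edge (a point): Middle of the board's free edge, at half its thickness; moves with the board, 110 mm from the hinge. Its axes agree with the hinge's when the board lies at 0: x then points from the free edge to the spine, z out of the dark face.
- face (a point): The dark wood decor sheet, 84 x 140 x 1.5 mm, stuck on the upper side of the board (the side that is up at joint 0, and ends face down), its border 5 mm inside the free edge and side edges. Not to be touched. This point is the middle of its outer surface, 63 mm from the hinge axis and 4 mm above the mid-plane; axes as those of the edge.
- book: Sample book, fixed to the bench, open, spine pointing away from the robot: black cover 154 x 150 x 8 mm, two piles of boards (left 53 mm high, right 51 mm) reaching from 13 to 75 mm either side of the spine, 150 mm wide, and four steel ring hoops rising 12 mm above the hinge axis. Origin: on the bench under the middle of the spine; x from left to right pile; yaw within 0.4 rad of -1.57.
- tape: Bystander: roll of tape standing on its flat side, 90 mm across, 45 mm high; origin at the centre of its underside.
- glue: Bystander: plastic bottle, 48 mm across, 130 mm high; origin at the centre of its underside.
- carton: Bystander: small carton 60 x 90 x 50 mm high; origin at the centre of its underside.

How it is judged:
By the outcome, as a careful person would: the job done as asked, in the order asked, and still so for the second after the job is handed in, with the robot touching nothing.
It also fails if it takes over 51 s, if anything falls off the work surface, if the arm or the gripper's body presses on something with over 40 N, if the wrist force passes 120 N, or if a joint passes its speed limit or range.

## Working session

There is one attempt and no reset: what is moved stays moved. The work goes in short steps, Python scripts to look and compute and a tool call to move; the robot and the scene stay as the last step left them, time stands still between calls to the robot, and variables do not carry over. Pictures are saved under pics/ and viewed, at most 10 in all, crops included, and the job is handed in when it is done.

Besides the shell and the picture viewer there is one more tool, called after "Emit:" as name(argument=value, ...) on one line, values as JSON. jog_arm: Moves the arm, as the interface text tells. Its arguments: {"type":"object","properties":{"steps":{"type":"array"}},"required":["steps"]}

```bash
mkdir -p pics
python3 - <<'E'
from bench import *
import cv2,numpy as np
o=get_obs();print({k:np.round(v,3).tolist() for k,v in o.items()})
for n in("scene","side"):
    c=camera(n);cv2.imwrite(f"pics/{n}0.png",c["pixels"][:,:,::-1]);print(n,c["fx"],c["fy"],c["cx"],c["cy"],np.round(c["world_from_camera"],4).tolist())
E
```

```text
{'time_s': 0.0, 'joint_positions': [-1.239, 0.354, 1.634, 0.0, 1.155, -0.002], 'joint_velocities': [0.0, -0.0, 0.0, 0.001, 0.0, 0.001], 'joint_efforts': [0.003, -59.383, -33.422, 0.07, 0.024, -0.0], 'tool_pos': [0.205, -0.59, 0.214], 'tcp_rot': [0.986, 0.166, -0.0, -0.001], 'wrist_force': [0.345, -0.774, 0.135], 'moment': [-0.06, -0.047, -0.006], 'grasp_force': 0.0, 'gripper_width': 0.092}
scene 618.1484688190767 618.1484688190767 317.2979038996092 242.29594364720296 [[0.7776, 0.496, -0.3865, 1.0191], [0.6287, -0.6149, 0.476, -0.6074], [-0.0016, -0.6131, -0.79, 1.0424], [0.0, 0.0, 0.0, 1.0]]
side 594.4089856919599 594.4089856919599 326.7700797139594 239.1415552083607 [[-0.8871, -0.3608, 0.288, 0.1789], [-0.4616, 0.6971, -0.5486, 0.6954], [-0.0028, -0.6196, -0.7849, 1.0535], [0.0, 0.0, 0.0, 1.0]]
```

View pics/scene0.png

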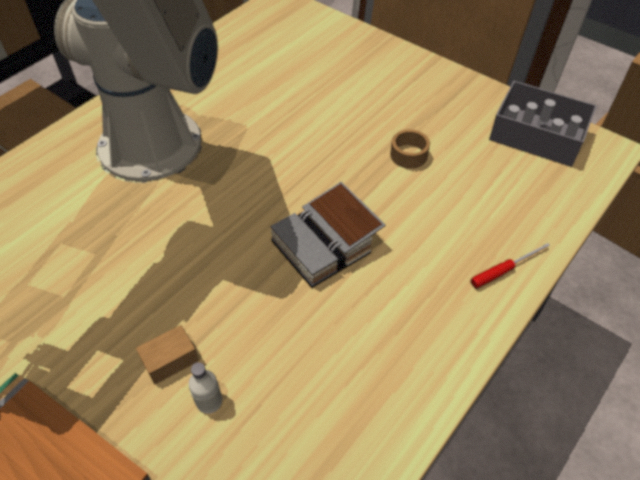

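View pics/side0.png

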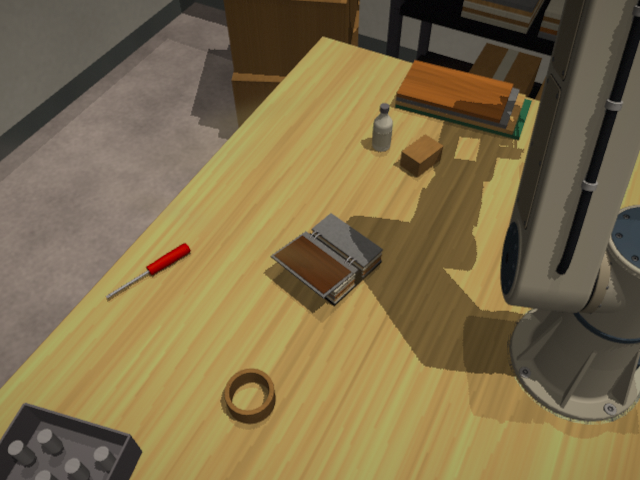

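The scene view shows the book at about (325,235), with the dark face at (343,213). The side view shows it at (325,260), with the face at (312,265). The tape is at (410,150) in the scene view, on the board's side. The carton and glue are on the far right.

```bash
cat > h.py <<'E'
from bench import *
import cv2,numpy as np
def quad(img):
    hsv=cv2.cvtColor(img,cv2.COLOR_RGB2HSV)
    m=((hsv[...,0]<14)|(hsv[...,0]>172))&(hsv[...,1]>90)&(hsv[...,2]<150)&(hsv[...,2]>35)
    r=np.zeros(m.shape,np.uint8);r[170:310,250:400]=1
    m=cv2.morphologyEx(m.astype(np.uint8)*r,cv2.MORPH_OPEN,np.ones((3,3)))
    c=max(cv2.findContours(m,0,cv2.CHAIN_APPROX_NONE)[0],key=cv2.contourArea)
    return cv2.approxPolyDP(c,0.05*cv2.arcLength(c,True),True)[:,0].astype(float),cv2.contourArea(c)
def ray(c,p):
    T=np.array(c["world_from_camera"]);d=T[:3,:3]@[(p[0]-c["cx"])/c["fx"],(p[1]-c["cy"])/c["fy"],1]
    return T[:3,3],d/np.linalg.norm(d)
def plane(c,p,z):
    o,d=ray(c,p);return o+d*(z-o[2])/d[2]
def tri(*cp):
    A=0;b=0
    for c,p in cp:
        o,d=ray(c,p);M=np.eye(3)-np.outer(d,d);A=A+M;b=b+M@o
    return np.linalg.solve(A,b)
E
python3 - <<'E'
from h import *
S=camera("scene");D=camera("side")
for n,c in(("scene",S),("side",D)):
    q,a=quad(c["pixels"]);print(n,a,q.tolist())
    for p in q:print(np.round(plane(c,p,.06),3))
a=cv2.resize(S["pixels"][170:300,255:400],None,fx=2.7,fy=2.7*1.0,interpolation=2);b=cv2.resize(D["pixels"][200:320,255:400],None,fx=2.7,fy=2.7,interpolation=2)
b=cv2.copyMakeBorder(b,0,a.shape[0]-b.shape[0],0,0,0)
cv2.imwrite("pics/crop.png",np.hstack([a,b])[:,:,::-1])
for n,c,p in(("tape",S,(410,158)),("carton",S,(168,355)),("glue",S,(208,405))):print(n,np.round(plane(c,p,.02),3))
E
```

```text
scene 2045.5 [[338.0, 185.0], [312.0, 206.0], [351.0, 244.0], [379.0, 222.0]]
[0.475 0.135 0.06 ]
[0.469 0.053 0.06 ]
[0.594 0.024 0.06 ]
[0.604 0.106 0.06 ]
side 353.0 [[299.0, 270.0], [321.0, 292.0], [335.0, 281.0]]
[0.557 0.099 0.06 ]
[0.492 0.125 0.06 ]
[0.479 0.089 0.06 ]
tape [0.531 0.339 0.02 ]
carton [ 0.47  -0.367  0.02 ]
glue [ 0.596 -0.389  0.02 ]
```

View pics/crop.png

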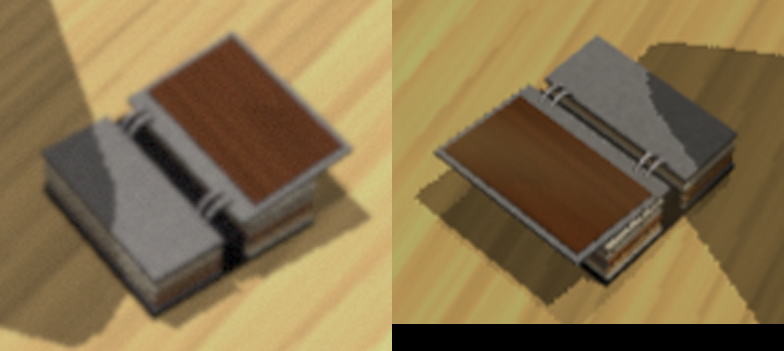

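The crop shows the board clearly: grey border, dark face, free edge overhanging toward the tape. I'll triangulate its corners and the right pile's.

Run:
```python
from h import *
S=camera("scene");D=camera("side")
s=lambda x,y:(x/2.7+254.7,y/2.7+169.7)
d=lambda x,y:((x-391.5)/2.7+254.7,y/2.7+199.7)
P={"Fn":((232,33),(581,263)),"Ff":((352,150),(436,154)),"Hn":((130,97),(665,192)),"Hf":((245,220),(527,86)),"Rn":((43,153),(735,137)),"Rf":((155,283),(597,38))}
R={}
for k,(a,b) in P.items():
    R[k]=tri((S,s(*a)),(D,d(*b)));print(k,np.round(R[k],4),[np.round(plane(c,p,.051),3)[:2] for c,p in((S,s(*a)),(D,d(*b)))])
y=(R["Ff"]-R["Fn"]+R["Rf"]-R["Rn"]+R["Hf"]-R["Hn"])[:2];yaw=np.arctan2(y[1],y[0]);print("spine dir yaw",yaw)
u=np.array([np.cos(yaw),np.sin(yaw)]);r=np.array([u[1],-u[0]]) # right
print("r",r)
Fm=(R["Ff"]+R["Fn"])/2;Rm=(R["Rf"]+R["Rn"])/2;Hm=(R["Hf"]+R["Hn"])/2
H=Rm[:2]-r*.075
print("F",Fm,"Hm",Hm,"hinge from right pile",H, "F rel",(Fm[:2]-H)@r,(Fm[:2]-H)@u,Fm[2]-.056)
print("Hm rel",(Hm[:2]-H)@r,(Hm[:2]-H)@u)
```

```text
Fn [0.4775 0.1382 0.0691] [array([0.468, 0.153]), array([0.482, 0.127])]
Ff [0.6217 0.1006 0.0676] [array([0.615, 0.113]), array([0.629, 0.09 ])]
Hn [0.4523 0.0441 0.0569] [array([0.448, 0.048]), array([0.455, 0.041])]
Hf [0.5955 0.0032 0.0585] [array([0.592, 0.008]), array([ 0.599, -0.002])]
Rn [ 0.43   -0.0354  0.0462] [array([ 0.433, -0.038]), array([ 0.429, -0.032])]
Rf [ 0.5739 -0.0761  0.0466] [array([ 0.576, -0.078]), array([ 0.572, -0.073])]
spine dir yaw -0.2696338580172969
r [-0.26637854 -0.96386849]
F [0.54958192 0.11938957 0.06838551] Hm [0.52390072 0.02367001 0.0576552 ] hinge from right pile [0.5219233  0.01651301] F rel -0.10652713557695641 -0.0007448350452111327 0.012385507444421288
Hm rel -0.007425147676482411 -5.007180305020929e-07
```

```bash
cat > g.py <<'E'
from h import *
from scipy.spatial.transform import Rotation as Ro
yaw=-0.27;u=np.array([np.cos(yaw),np.sin(yaw),0]);r=np.array([u[1],-u[0],0]);zz=np.array([0,0,1.])
H=np.array([.5215,.0155,.056])
def pose(X,Z,th,U=0.):   # X,Z relative hinge in book frame (m), tilt deg
    t=np.radians(th);a=np.sin(t)*r-np.cos(t)*zz
    return H+X*r+U*u+Z*zz,Ro.from_matrix(np.array([np.cross(u,a),u,a]).T)
def now():
    o=get_obs();return np.array(o["tool_pos"]),Ro.from_quat(o["tcp_rot"])
def rel(p,R,c=None):
    p0,R0=c or now();return np.r_[R0.inv().apply(p-p0)*100,(R0.inv()*R).as_rotvec(degrees=True)]
def where():
    o=get_obs();p,R=now();d=p-H;a=R.apply([0,0,1])
    print("t",round(o["time_s"],2),"X,U,Z mm",np.round([d@r*1e3,d@u*1e3,d[2]*1e3],1),"tilt",round(np.degrees(np.arctan2(a@r,-a[2])),1),"F r,u,z",np.round([np.dot(o["wrist_force"],v) for v in(r,u,zz)],1),"q",np.round(o["joint_positions"],2))
def show(p,R):print(np.round(rel(p,R),1).tolist())
E
python3 - <<'E'
from g import *
try: print("pinch",pinch_z)
except NameError: print("no pinch_z")
where()
show(*pose(-.20,.19,0));show(*pose(-.20,.13,55))
E
```

```text
pinch 0.0187
t 0.3 X,U,Z mm [ 668.4 -143.7  158.3] tilt -0.0 F r,u,z [-0.   0.2 -0. ] q [-1.24  0.35  1.63  0.    1.16 -0.  ]
[61.1, -63.3, -3.1, -0.0, -0.0, -55.4]
[61.1, -63.3, 2.9, -26.5, -50.5, -50.9]
```

Emit:
jog_arm(steps=[1, 3, -3, -2, 0, 0, -3, 1, 7, -7, -3, 0, 0, -7, 1, 11, -11, -3, 0, 0, -10, 1, 15, -15, -3, 0, 0, -14, 1, 19, -19.5, -3, 0, 0, -17, 1, 23, -24, -3, 0, 0, -21, 1, 27, -28, -3, 0, 0, -24, 1, 31, -32, -3, 0, 0, -28])

```text
time_s: 1.3
tool_pos: [0.3934, -0.1849, 0.2449]
tcp_rot: [0.916, 0.401, 0.0, 0.0]
wrist_force: [0.5, -0.7, 0.0]
gripper_width: 0.014
grasp_force: 0.0
```

Run:
```python
from g import *
where()
show(*pose(-.20,.19,0));show(*pose(-.20,.13,55))
```

```text
t 1.3 X,U,Z mm [227.3 -70.  188.9] tilt 0.0 F r,u,z [0.5 0.7 0. ] q [-0.44  0.01  1.98  0.    1.14  0.3 ]
[41.2, -13.4, -0.1, 0.1, -0.0, -27.3]
[41.2, -13.4, 5.9, -13.0, -53.9, -25.2]
```

Emit:
jog_arm(steps=[1, 5, -1.7, 0, 0, 0, -3.5, 1, 10, -3.4, 0, 0, 0, -7, 1, 15.5, -5, 0, 0, 0, -10.5, 1, 20.5, -6.7, 0, 0, 0, -14, 1, 26, -8.4, 0, 0, 0, -17.5, 1, 31, -10, 0, 0, 0, -20.5, 1, 36, -11.7, 0, 0, 0, -24, 1, 41.2, -13.4, 0, 0, 0, -27.3])

```text
time_s: 2.3
tool_pos: [0.5754, 0.2082, 0.2446]
tcp_rot: [0.796, 0.606, 0.0, 0.0]
wrist_force: [1.3, -0.4, 1.0]
gripper_width: 0.0006
grasp_force: 0.0
```

Run:
```python
from g import *
where()
show(*pose(-.20,.13,55))
S=camera("scene");D=camera("side")
a=cv2.resize(S["pixels"][90:310,240:450],(400,419));b=cv2.resize(D["pixels"][150:370,190:400],(400,419))
cv2.imwrite("pics/two1.png",np.hstack([a,b])[:,:,::-1])
```

```text
t 2.3 X,U,Z mm [-200.1    0.6  188.6] tilt 0.0 F r,u,z [0.  1.4 1. ] q [ 0.34  0.31  1.63 -0.    1.2   0.61]
[-0.0, -0.1, 5.9, 0.0, -55.0, 0.0]
```

View pics/two1.png

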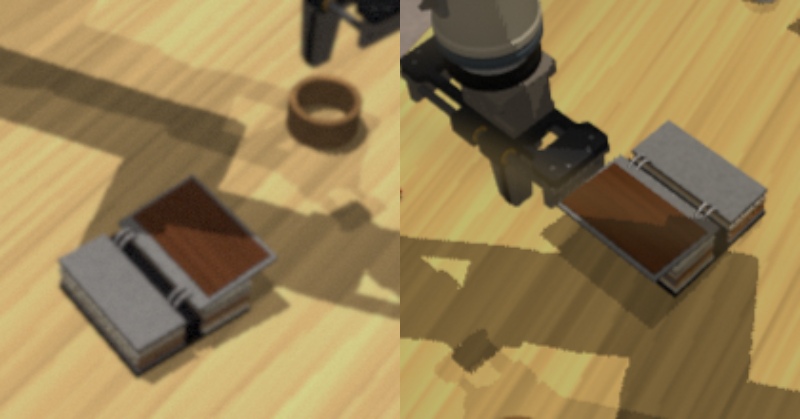

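The view shows the shut fingers left of and above the book, with the tape clear behind. Now I'll tilt so the fingers point right and down.

Emit:
jog_arm(steps=[1, 0, 0, 0.8, 0, -7, 0, 1, 0, 0, 1.5, 0, -14, 0, 1, 0, 0, 2.3, 0, -21, 0, 1, 0, 0, 3, 0, -28, 0, 1, 0, 0, 3.8, 0, -35, 0, 1, 0, 0, 4.5, 0, -42, 0, 1, 0, 0, 5.2, 0, -49, 0, 1, 0, 0, 5.9, 0, -55, 0])

```text
time_s: 3.4
tool_pos: [0.5749, 0.2062, 0.1853]
tcp_rot: [0.706, 0.536, -0.369, 0.28]
wrist_force: [-0.7, 0.2, -0.5]
gripper_width: 0.0001
grasp_force: 0.0
```

Run:
```python
from g import *
where()
show(*pose(-.155,.03,55));show(*pose(-.135,-.015,55));show(*pose(-.100,-.017,55))
```

```text
t 3.4 X,U,Z mm [-198.     0.6  129.3] tilt 55.2 F r,u,z [ 0.  -0.8 -0.5] q [ 0.64  0.82  1.26 -0.55  1.86  0.98]
[5.7, -0.0, 9.2, -0.1, 0.2, -0.1]
[8.3, -0.0, 13.4, -0.1, 0.2, -0.1]
[6.4, -0.0, 16.4, -0.1, 0.2, -0.1]
```

Emit:
jog_arm(steps=[1, 1.5, 0, 2.3, 0, 0, 0, 1, 2.9, 0, 4.6, 0, 0, 0, 1, 4.3, 0, 6.9, 0, 0, 0, 1, 5.7, 0, 9.2, 0, 0, 0, 1, 6.6, 0, 10.6, 0, 0, 0, 1, 7.5, 0, 12, 0, 0, 0, 1, 8.3, 0, 13.4, 0, 0, 0, 1, 8.3, 0, 13.4, 0, 0, 0])

```text
time_s: 4.4
tool_pos: [0.5577, 0.1459, 0.0399]
tcp_rot: [0.706, 0.536, -0.369, 0.279]
wrist_force: [0.3, -0.1, 0.9]
gripper_width: 0.0005
grasp_force: 0.0
```

Run:
```python
from g import *
where()
show(*pose(-.100,-.017,55))
S=camera("scene");D=camera("side")
a=cv2.resize(S["pixels"][150:290,270:410],(400,400));b=cv2.resize(D["pixels"][200:340,230:370],(400,400))
cv2.imwrite("pics/two2.png",np.hstack([a,b])[:,:,::-1])
```

```text
t 4.4 X,U,Z mm [-1.354e+02  1.000e-01 -1.610e+01] tilt 55.1 F r,u,z [0.  0.3 0.9] q [ 0.59  0.93  1.41 -0.56  1.62  1.09]
[-1.9, 0.0, 3.0, -0.1, 0.1, -0.0]
```

View pics/two2.png

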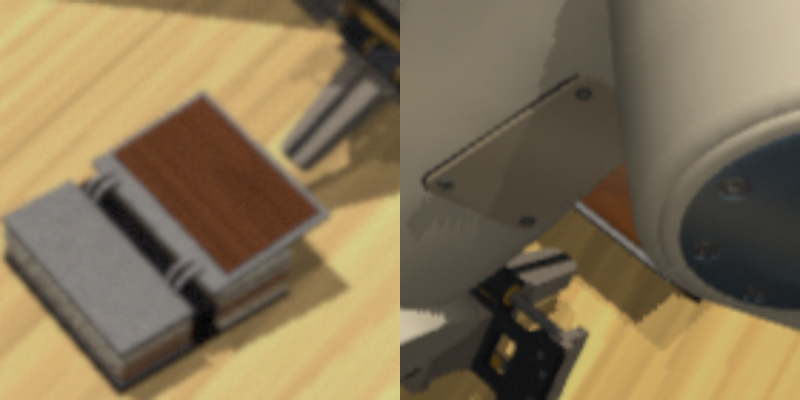

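The scene crop shows the fingertips at (295,155), just outside the middle of the free edge and below it. Going under.

Emit:
jog_arm(steps=[1, -0.3, 0, 0.5, 0, 0, 0, 1, -0.6, 0, 1, 0, 0, 0, 1, -1, 0, 1.5, 0, 0, 0, 1, -1.3, 0, 2, 0, 0, 0, 1, -1.6, 0, 2.5, 0, 0, 0, 1, -1.9, 0, 3, 0, 0, 0])

```text
time_s: 5.25
tool_pos: [0.5486, 0.112, 0.0391]
tcp_rot: [0.706, 0.536, -0.368, 0.279]
wrist_force: [0.2, 0.3, 0.3]
gripper_width: 0.0005
grasp_force: 0.0
```

```bash
cat >> g.py <<'E'
HT=.010
def plan(q,pen=0.):
    t=np.radians(q);d=np.array([-np.cos(t),np.sin(t)]);m=np.array([np.sin(t),np.cos(t)])
    th=float(np.clip(80-q,0,55));T=np.radians(th);a=np.array([np.sin(T),-np.cos(T)]);n=np.array([np.cos(T),np.sin(T)])
    if q<=85:   # edge on finger side
        P=.11*d-.0025*m-HT*n+.022*a+pen*n
    else:       # tip corner on underside
        w=np.clip((q-85)/10,0,1);P=(.09-.002*(1-w))*d-.0025*m-HT*n+pen*m
    return pose(P[0],P[1],th)
def rows(q0,q1,pen=0.,n=8):
    c=now();print("x,y,z,rx,ry,rz:")
    for q in np.linspace(q0,q1,n+1)[1:]:print(np.round(rel(*plan(q,pen),c),1).tolist())
E
python3 - <<'E'
from g import *
where()
rows(5,17)
E
```

```text
t 5.25 X,U,Z mm [-100.3    0.4  -16.9] tilt 55.0 F r,u,z [-0.3  0.1  0.3] q [ 0.56  0.9   1.48 -0.58  1.57  1.09]
x,y,z,rx,ry,rz:
[-0.7, -0.0, -0.1, -0.1, 0.0, -0.1]
[-0.9, -0.0, -0.2, -0.1, 0.0, -0.1]
[-1.2, -0.0, -0.4, -0.1, 0.0, -0.1]
[-1.4, -0.0, -0.5, -0.1, 0.0, -0.1]
[-1.7, -0.0, -0.6, -0.1, 0.0, -0.1]
[-2.0, -0.0, -0.7, -0.1, 0.0, -0.1]
[-2.2, -0.0, -0.8, -0.1, 0.0, -0.1]
[-2.5, -0.0, -0.9, -0.1, 0.0, -0.1]
```

Emit:
jog_arm(steps=[1, -0.3, 0, 0, 0, 0, 0, 1, -0.6, 0, -0.1, 0, 0, 0, 1, -0.9, 0, -0.2, 0, 0, 0, 1, -1.2, 0, -0.3, 0, 0, 0, 1, -1.5, 0, -0.5, 0, 0, 0, 1, -1.8, 0, -0.6, 0, 0, 0, 1, -2.1, 0, -0.7, 0, 0, 0, 1, -2.4, 0, -0.9, 0, 0, 0])

```text
time_s: 6.25
tool_pos: [0.547, 0.1063, 0.0642]
tcp_rot: [0.706, 0.536, -0.368, 0.279]
wrist_force: [0.4, -0.6, -1.9]
gripper_width: 0.0006
grasp_force: 1.1
```

Run:
```python
from g import *
where()
S=camera("scene");D=camera("side")
a=cv2.resize(S["pixels"][150:290,270:410],(400,400));b=cv2.resize(D["pixels"][200:340,230:370],(400,400))
cv2.imwrite("pics/two3.png",np.hstack([a,b])[:,:,::-1])
rows(16.5,28)
```

```text
t 6.25 X,U,Z mm [-94.3   0.4   8.2] tilt 55.0 F r,u,z [ 0.4  0.5 -1.9] q [ 0.55  0.86  1.5  -0.59  1.59  1.07]
x,y,z,rx,ry,rz:
[-0.2, -0.0, -0.1, -0.1, 0.0, -0.1]
[-0.5, -0.0, -0.1, -0.1, 0.0, -0.1]
[-0.8, -0.0, -0.2, -0.1, 0.0, -0.1]
[-1.0, -0.0, -0.3, -0.1, 0.0, -0.1]
[-1.3, -0.0, -0.3, -0.1, 0.0, -0.1]
[-1.6, -0.0, -0.4, -0.1, 0.2, -0.1]
[-1.8, -0.0, -0.5, -0.1, 1.6, -0.1]
[-2.0, -0.0, -0.6, -0.1, 3.0, -0.1]
```

View pics/two3.png

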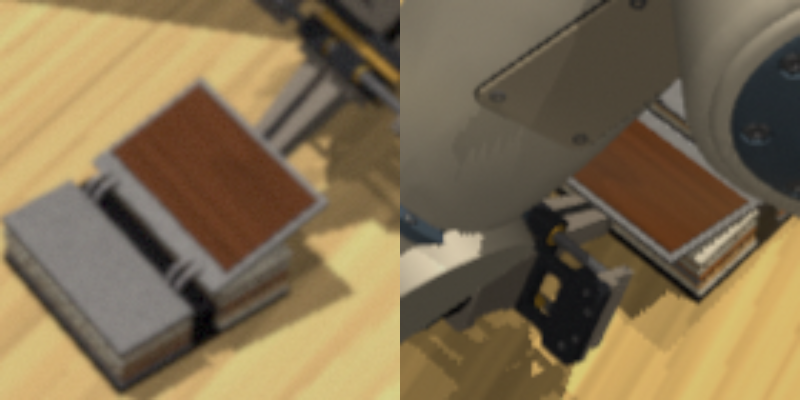

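The board is lifting, with about 2 N at the free edge and fingertips under it at (270,130). Continuing.

Emit:
jog_arm(steps=[1, -0.2, 0, -0.1, 0, 0, 0, 1, -0.5, 0, -0.1, 0, 0, 0, 1, -0.8, 0, -0.2, 0, 0, 0, 1, -1, 0, -0.3, 0, 0, 0, 1, -1.3, 0, -0.3, 0, 0, 0, 1, -1.6, 0, -0.4, 0, 0, 0, 1, -1.8, 0, -0.5, 0, 1.5, 0, 1, -2, 0, -0.6, 0, 3, 0])

```text
time_s: 7.35
tool_pos: [0.5451, 0.0997, 0.0838]
tcp_rot: [0.716, 0.544, -0.349, 0.265]
wrist_force: [0.2, -0.8, -2.1]
gripper_width: 0.0006
grasp_force: 1.0
```

Run:
```python
from g import *
where();rows(28,41)
```

```text
t 7.35 X,U,Z mm [-87.4   0.3  27.8] tilt 51.9 F r,u,z [ 0.7  0.4 -2.1] q [ 0.54  0.8   1.53 -0.57  1.56  1.05]
x,y,z,rx,ry,rz:
[-0.3, -0.0, -0.1, -0.1, 1.5, -0.1]
[-0.5, -0.0, -0.2, -0.1, 3.2, -0.1]
[-0.8, -0.0, -0.2, -0.1, 4.8, -0.1]
[-1.0, -0.0, -0.3, -0.1, 6.4, -0.1]
[-1.3, -0.0, -0.3, -0.1, 8.0, -0.1]
[-1.5, -0.0, -0.4, -0.1, 9.7, -0.1]
[-1.8, -0.0, -0.4, -0.1, 11.3, -0.1]
[-2.0, -0.0, -0.5, -0.1, 12.9, -0.1]
```

Emit:
jog_arm(steps=[1, -0.3, 0, -0.1, 0, 1.5, 0, 1, -0.5, 0, -0.2, 0, 3, 0, 1, -0.8, 0, -0.2, 0, 5, 0, 1, -1, 0, -0.3, 0, 6.5, 0, 1, -1.3, 0, -0.3, 0, 8, 0, 1, -1.5, 0, -0.4, 0, 9.5, 0, 1, -1.8, 0, -0.4, 0, 11.5, 0, 1, -2, 0, -0.5, 0, 13, 0])

```text
time_s: 8.35
tool_pos: [0.5429, 0.0916, 0.1029]
tcp_rot: [0.751, 0.57, -0.265, 0.201]
wrist_force: [-0.6, 0.7, -2.9]
gripper_width: 0.0002
grasp_force: 1.0
```

Run:
```python
from g import *
where();rows(41,54)
S=camera("scene");D=camera("side")
a=cv2.resize(S["pixels"][130:290,250:410],(400,400));b=cv2.resize(D["pixels"][190:350,220:380],(400,400))
cv2.imwrite("pics/two4.png",np.hstack([a,b])[:,:,::-1])
```

```text
t 8.35 X,U,Z mm [-79.1   0.3  46.9] tilt 38.9 F r,u,z [-0.5 -0.8 -2.9] q [ 0.47  0.64  1.64 -0.49  1.39  0.97]
x,y,z,rx,ry,rz:
[-0.3, -0.0, -0.1, -0.1, 1.5, -0.1]
[-0.5, -0.0, -0.1, -0.1, 3.1, -0.1]
[-0.8, -0.0, -0.2, -0.1, 4.8, -0.1]
[-1.0, -0.0, -0.3, -0.1, 6.4, -0.1]
[-1.3, -0.0, -0.3, -0.1, 8.0, -0.1]
[-1.5, -0.0, -0.4, -0.1, 9.6, -0.1]
[-1.8, -0.0, -0.4, -0.1, 11.3, -0.1]
[-2.1, -0.0, -0.5, -0.1, 12.9, -0.1]
```

View pics/two4.png

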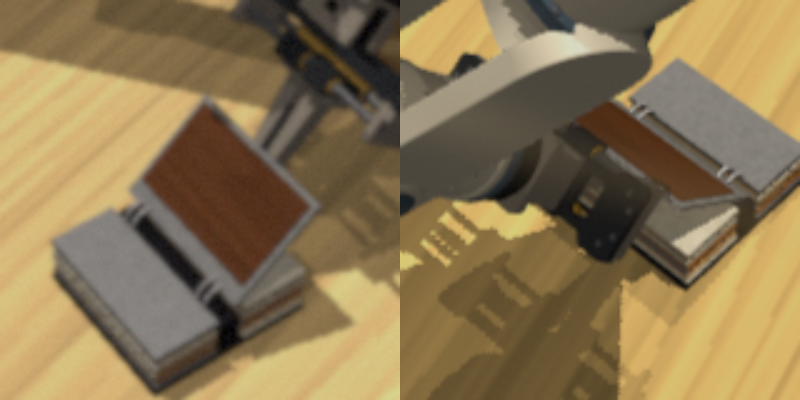

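The board is up about 40°, with the fingers behind its free edge at (265,140) in the left crop and clear of the dark face.

Emit:
jog_arm(steps=[1, -0.3, 0, -0.1, 0, 1.5, 0, 1, -0.5, 0, -0.1, 0, 3, 0, 1, -0.8, 0, -0.2, 0, 5, 0, 1, -1, 0, -0.3, 0, 6.5, 0, 1, -1.3, 0, -0.3, 0, 8, 0, 1, -1.5, 0, -0.4, 0, 9.5, 0, 1, -1.8, 0, -0.4, 0, 11.5, 0, 1, -2.1, 0, -0.5, 0, 13, 0])

```text
time_s: 9.45
tool_pos: [0.5393, 0.0789, 0.1199]
tcp_rot: [0.776, 0.589, -0.178, 0.135]
wrist_force: [1.4, 1.3, -1.8]
gripper_width: 0.0008
grasp_force: 1.0
```

Run:
```python
from g import *
where();rows(54,67)
```

```text
t 9.45 X,U,Z mm [-65.9   0.2  63.9] tilt 25.9 F r,u,z [-1.6  1.  -1.8] q [ 0.37  0.5   1.73 -0.38  1.22  0.84]
x,y,z,rx,ry,rz:
[-0.2, -0.0, -0.0, -0.1, 1.5, -0.1]
[-0.5, -0.0, -0.1, -0.0, 3.1, -0.1]
[-0.7, -0.0, -0.2, -0.0, 4.8, -0.1]
[-1.0, -0.0, -0.3, -0.0, 6.4, -0.1]
[-1.2, -0.0, -0.3, -0.0, 8.0, -0.1]
[-1.5, -0.0, -0.4, -0.0, 9.6, -0.1]
[-1.7, -0.0, -0.4, -0.0, 11.3, -0.1]
[-2.0, -0.0, -0.5, -0.0, 12.9, -0.1]
```

Emit:
jog_arm(steps=[1, -0.2, 0, 0, 0, 1.5, 0, 1, -0.5, 0, -0.1, 0, 3, 0, 1, -0.7, 0, -0.2, 0, 5, 0, 1, -1, 0, -0.3, 0, 6.5, 0, 1, -1.2, 0, -0.3, 0, 8, 0, 1, -1.5, 0, -0.4, 0, 9.5, 0, 1, -1.7, 0, -0.4, 0, 11.5, 0, 1, -2, 0, -0.5, 0, 13, 0])

```text
time_s: 10.45
tool_pos: [0.5351, 0.0638, 0.133]
tcp_rot: [0.791, 0.601, -0.089, 0.068]
wrist_force: [0.5, 1.1, -1.1]
gripper_width: 0.0004
grasp_force: 0.9
```

Run:
```python
from g import *
where();rows(67,80)
```

```text
t 10.45 X,U,Z mm [-50.1   0.2  77. ] tilt 12.9 F r,u,z [-1.2  0.2 -1.1] q [ 0.25  0.38  1.82 -0.22  1.06  0.64]
x,y,z,rx,ry,rz:
[-0.2, -0.0, -0.0, -0.0, 1.5, -0.1]
[-0.5, -0.0, -0.1, -0.0, 3.1, -0.1]
[-0.7, -0.0, -0.2, -0.0, 4.8, -0.1]
[-1.0, -0.0, -0.3, -0.0, 6.4, -0.1]
[-1.2, -0.0, -0.3, -0.0, 8.0, -0.1]
[-1.5, -0.0, -0.4, -0.0, 9.6, -0.1]
[-1.8, -0.0, -0.4, -0.0, 11.3, -0.1]
[-2.0, -0.0, -0.4, -0.0, 12.9, -0.1]
```

Emit:
jog_arm(steps=[1, -0.2, 0, 0, 0, 1.5, 0, 1, -0.5, 0, -0.1, 0, 3, 0, 1, -0.7, 0, -0.2, 0, 5, 0, 1, -1, 0, -0.3, 0, 6.5, 0, 1, -1.2, 0, -0.3, 0, 8, 0, 1, -1.5, 0, -0.4, 0, 9.5, 0, 1, -1.8, 0, -0.4, 0, 11.5, 0, 1, -2, 0, -0.4, 0, 13, 0])

```text
time_s: 11.45
tool_pos: [0.5302, 0.0459, 0.1416]
tcp_rot: [0.796, 0.605, 0.001, -0.0]
wrist_force: [0.6, 3.3, 2.1]
gripper_width: 0.0005
grasp_force: 1.2
```

Run:
```python
from g import *
where();rows(80,92)
S=camera("scene");D=camera("side")
a=cv2.resize(S["pixels"][130:290,250:410],(400,400));b=cv2.resize(D["pixels"][190:350,220:380],(400,400))
cv2.imwrite("pics/two5.png",np.hstack([a,b])[:,:,::-1])
```

```text
t 11.45 X,U,Z mm [-31.7   0.3  85.6] tilt -0.1 F r,u,z [-3.3 -0.3  2.1] q [0.08 0.3  1.9  0.   0.95 0.35]
x,y,z,rx,ry,rz:
[-0.3, -0.0, -0.1, 0.0, -0.1, -0.1]
[-0.6, -0.0, -0.1, 0.0, -0.1, -0.1]
[-0.9, -0.0, -0.2, 0.0, -0.1, -0.1]
[-1.3, -0.0, -0.2, 0.0, -0.1, -0.1]
[-1.5, -0.0, -0.3, 0.0, -0.1, -0.1]
[-1.8, -0.0, -0.3, 0.0, -0.1, -0.1]
[-2.0, -0.0, -0.4, 0.0, -0.1, -0.1]
[-2.2, -0.0, -0.4, 0.0, -0.1, -0.1]
```

View pics/two5.png

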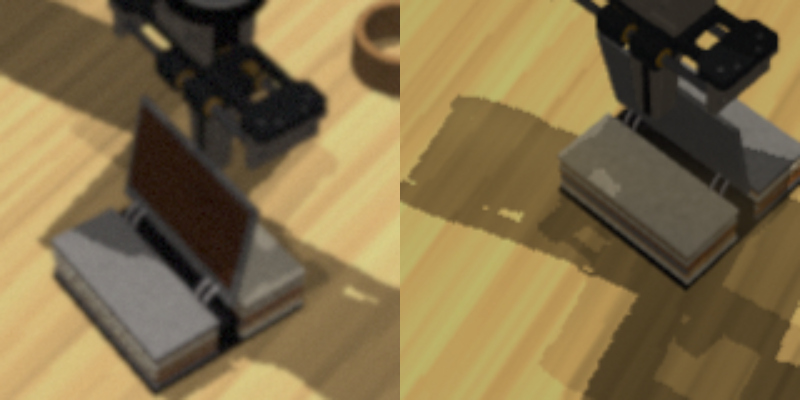

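The board is nearly upright at about 75–80°, with the fingers behind it and clear of the dark face. Pushing over the top.

Emit:
jog_arm(steps=[1, -0.3, 0, -0.1, 0, 0, 0, 1, -0.6, 0, -0.1, 0, 0, 0, 1, -0.9, 0, -0.2, 0, 0, 0, 1, -1.2, 0, -0.2, 0, 0, 0, 1, -1.5, 0, -0.3, 0, 0, 0, 1, -1.8, 0, -0.3, 0, 0, 0, 1, -2, 0, -0.4, 0, 0, 0, 1, -2.2, 0, -0.4, 0, 0, 0])

```text
time_s: 12.55
tool_pos: [0.5241, 0.0249, 0.1453]
tcp_rot: [0.796, 0.605, -0.0, -0.0]
wrist_force: [-0.3, 2.5, 0.2]
gripper_width: 0.0006
grasp_force: 1.1
```

Run:
```python
from g import *
where();rows(92,105)
```

```text
t 12.55 X,U,Z mm [-9.7  0.  89.3] tilt -0.0 F r,u,z [-2.3 -0.9  0.2] q [0.04 0.28 1.91 0.   0.95 0.32]
x,y,z,rx,ry,rz:
[-0.3, -0.0, -0.0, -0.0, -0.0, -0.1]
[-0.5, -0.0, -0.1, -0.0, -0.0, -0.1]
[-0.8, -0.0, -0.0, -0.0, -0.0, -0.1]
[-1.1, 0.0, -0.0, -0.0, -0.0, -0.1]
[-1.3, 0.0, 0.0, -0.0, -0.0, -0.1]
[-1.6, 0.0, 0.1, -0.0, -0.0, -0.1]
[-1.8, 0.0, 0.1, -0.0, -0.0, -0.1]
[-2.1, 0.0, 0.2, -0.0, -0.0, -0.1]
```

Emit:
jog_arm(steps=[1, -0.3, 0, 0, 0, 0, 0, 1, -0.5, 0, 0, 0, 0, 0, 1, -0.8, 0, 0, 0, 0, 0, 1, -1.1, 0, 0, 0, 0, 0, 1, -1.3, 0, 0, 0, 0, 0, 1, -1.6, 0, 0.1, 0, 0, 0, 1, -1.8, 0, 0.1, 0, 0, 0, 1, -2.1, 0, 0.2, 0, 0, 0])

```text
time_s: 13.55
tool_pos: [0.5188, 0.0045, 0.1435]
tcp_rot: [0.796, 0.605, 0.0, 0.0]
wrist_force: [0.7, 1.7, 1.9]
gripper_width: 0.0003
grasp_force: 1.1
```

Run:
```python
from g import *
where();rows(105,118)
```

```text
t 13.55 X,U,Z mm [11.3  0.4 87.5] tilt -0.0 F r,u,z [-1.8  0.2  1.9] q [ 0.01  0.27  1.93 -0.    0.94  0.28]
x,y,z,rx,ry,rz:
[-0.2, -0.0, 0.1, 0.0, -0.0, -0.1]
[-0.5, -0.0, 0.1, 0.0, -0.0, -0.1]
[-0.7, -0.0, 0.2, 0.0, -0.0, -0.1]
[-0.9, -0.0, 0.3, 0.0, -0.0, -0.1]
[-1.2, -0.0, 0.4, 0.0, -0.0, -0.1]
[-1.4, -0.0, 0.5, 0.0, -0.0, -0.1]
[-1.6, -0.0, 0.6, 0.0, -0.0, -0.1]
[-1.9, -0.0, 0.7, 0.0, -0.0, -0.1]
```

Emit:
jog_arm(steps=[1, -0.2, 0, 0.1, 0, 0, 0, 1, -0.5, 0, 0.1, 0, 0, 0, 1, -0.7, 0, 0.2, 0, 0, 0, 1, -0.9, 0, 0.3, 0, 0, 0, 1, -1.2, 0, 0.4, 0, 0, 0, 1, -1.4, 0, 0.5, 0, 0, 0, 1, -1.6, 0, 0.6, 0, 0, 0, 1, -1.9, 0, 0.7, 0, 0, 0])

```text
time_s: 14.55
tool_pos: [0.5136, -0.0137, 0.1363]
tcp_rot: [0.796, 0.605, 0.0, 0.0]
wrist_force: [1.3, 1.9, 1.3]
gripper_width: 0.0005
grasp_force: 1.0
```

Run:
```python
from g import *
where();rows(118,131)
```

```text
t 14.55 X,U,Z mm [30.3  0.2 80.3] tilt -0.0 F r,u,z [-2.1  0.7  1.3] q [-0.03  0.28  1.94  0.    0.92  0.24]
x,y,z,rx,ry,rz:
[-0.2, -0.0, 0.1, 0.0, -0.0, -0.1]
[-0.4, -0.0, 0.2, 0.0, -0.0, -0.1]
[-0.6, -0.0, 0.3, 0.0, -0.0, -0.1]
[-0.9, -0.0, 0.5, 0.0, -0.0, -0.1]
[-1.1, -0.0, 0.6, 0.0, -0.0, -0.1]
[-1.3, -0.0, 0.8, 0.0, -0.0, -0.1]
[-1.5, -0.0, 0.9, 0.0, -0.0, -0.1]
[-1.7, -0.0, 1.1, 0.0, -0.0, -0.1]
```

Emit:
jog_arm(steps=[1, -0.2, 0, 0.1, 0, 0, 0, 1, -0.4, 0, 0.2, 0, 0, 0, 1, -0.6, 0, 0.3, 0, 0, 0, 1, -0.9, 0, 0.5, 0, 0, 0, 1, -1.1, 0, 0.6, 0, 0, 0, 1, -1.3, 0, 0.8, 0, 0, 0, 1, -1.5, 0, 0.9, 0, 0, 0, 1, -1.7, 0, 1.1, 0, 0, 0])

```text
time_s: 15.55
tool_pos: [0.509, -0.0301, 0.1253]
tcp_rot: [0.796, 0.605, -0.0, 0.0]
wrist_force: [1.5, -0.5, 1.0]
gripper_width: 0.0002
grasp_force: 0.9
```

Run:
```python
from g import *
where();rows(131,144)
S=camera("scene");D=camera("side")
a=cv2.resize(S["pixels"][130:290,250:410],(400,400));b=cv2.resize(D["pixels"][190:350,220:380],(400,400))
cv2.imwrite("pics/two6.png",np.hstack([a,b])[:,:,::-1])
```

```text
t 15.55 X,U,Z mm [47.3  0.1 69.3] tilt 0.0 F r,u,z [0.1 1.6 1. ] q [-0.06  0.29  1.96 -0.    0.9   0.21]
x,y,z,rx,ry,rz:
[-0.2, -0.0, 0.1, 0.0, 0.0, -0.1]
[-0.4, -0.0, 0.3, 0.0, 0.0, -0.1]
[-0.6, -0.0, 0.5, 0.0, 0.0, -0.1]
[-0.7, -0.0, 0.7, 0.0, 0.0, -0.1]
[-0.9, -0.0, 0.9, 0.0, 0.0, -0.1]
[-1.1, -0.0, 1.0, 0.0, 0.0, -0.1]
[-1.2, -0.0, 1.2, 0.0, 0.0, -0.1]
[-1.4, -0.0, 1.4, 0.0, 0.0, -0.1]
```

View pics/two6.png

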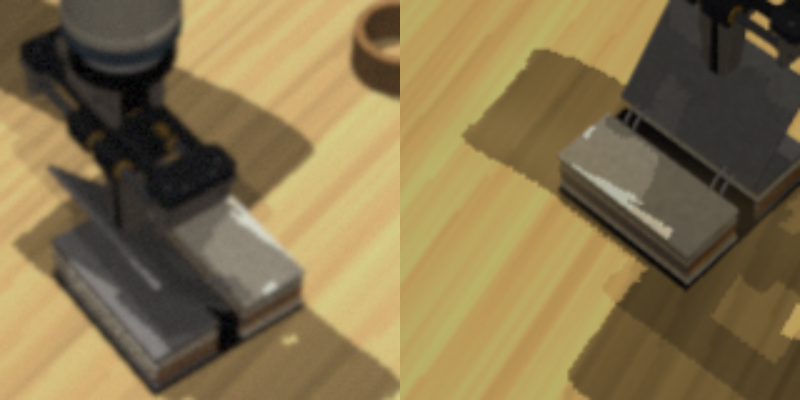

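The board is past upright at about 125–130°, with the fingertips on its back near the free edge.

Emit:
jog_arm(steps=[1, -0.2, 0, 0.1, 0, 0, 0, 1, -0.4, 0, 0.3, 0, 0, 0, 1, -0.6, 0, 0.5, 0, 0, 0, 1, -0.7, 0, 0.7, 0, 0, 0, 1, -0.9, 0, 0.9, 0, 0, 0, 1, -1.1, 0, 1, 0, 0, 0, 1, -1.2, 0, 1.2, 0, 0, 0, 1, -1.4, 0, 1.4, 0, 0, 0])

```text
time_s: 16.65
tool_pos: [0.5052, -0.0436, 0.1112]
tcp_rot: [0.796, 0.605, -0.0, -0.0]
wrist_force: [-0.0, 0.2, 1.9]
gripper_width: 0.0003
grasp_force: 0.8
```

Run:
```python
from g import *
where();rows(144,157)
```

```text
t 16.65 X,U,Z mm [61.3  0.  55.2] tilt 0.0 F r,u,z [-0.2 -0.1  1.9] q [-0.09  0.3   1.98 -0.    0.86  0.18]
x,y,z,rx,ry,rz:
[-0.2, 0.0, 0.2, -0.0, 0.0, -0.1]
[-0.3, 0.0, 0.4, -0.0, 0.0, -0.1]
[-0.4, 0.0, 0.7, -0.0, 0.0, -0.1]
[-0.6, 0.0, 0.9, -0.0, 0.0, -0.1]
[-0.7, 0.0, 1.1, -0.0, 0.0, -0.1]
[-0.8, 0.0, 1.3, -0.0, 0.0, -0.1]
[-0.9, 0.0, 1.5, -0.0, 0.0, -0.1]
[-1.1, 0.0, 1.8, -0.0, 0.0, -0.1]
```

Emit:
jog_arm(steps=[1, -0.2, 0, 0.2, 0, 0, 0, 1, -0.3, 0, 0.4, 0, 0, 0, 1, -0.4, 0, 0.7, 0, 0, 0, 1, -0.6, 0, 0.9, 0, 0, 0, 1, -0.7, 0, 1.1, 0, 0, 0, 1, -0.8, 0, 1.3, 0, 0, 0, 1, -0.9, 0, 1.5, 0, 0, 0, 1, -1.1, 0, 1.8, 0, 0, 0])

```text
time_s: 17.65
tool_pos: [0.5024, -0.054, 0.0932]
tcp_rot: [0.796, 0.605, 0.0, -0.0]
wrist_force: [1.4, 2.0, 1.2]
gripper_width: 0.0004
grasp_force: 0.8
```

Run:
```python
from g import *
where();rows(157,170)
```

```text
t 17.65 X,U,Z mm [72.1  0.1 37.2] tilt -0.0 F r,u,z [-2.3  0.8  1.2] q [-0.11  0.33  1.99  0.    0.82  0.16]
x,y,z,rx,ry,rz:
[-0.1, -0.0, 0.2, 0.0, -0.0, -0.1]
[-0.2, -0.0, 0.4, 0.0, -0.0, -0.1]
[-0.3, -0.0, 0.7, 0.0, -0.0, -0.1]
[-0.3, -0.0, 0.9, 0.0, -0.0, -0.1]
[-0.4, -0.0, 1.2, 0.0, -0.0, -0.1]
[-0.5, -0.0, 1.4, 0.0, -0.0, -0.1]
[-0.6, -0.0, 1.7, 0.0, -0.0, -0.1]
[-0.6, -0.0, 1.9, 0.0, -0.0, -0.1]
```

Emit:
jog_arm(steps=[1, -0.1, 0, 0.2, 0, 0, 0, 1, -0.2, 0, 0.4, 0, 0, 0, 1, -0.3, 0, 0.7, 0, 0, 0, 1, -0.3, 0, 0.9, 0, 0, 0, 1, -0.4, 0, 1.2, 0, 0, 0, 1, -0.5, 0, 1.4, 0, 0, 0, 1, -0.6, 0, 1.7, 0, 0, 0, 1, -0.6, 0, 1.9, 0, 0, 0])

```text
time_s: 18.65
tool_pos: [0.5007, -0.06, 0.0741]
tcp_rot: [0.796, 0.605, -0.0, 0.0]
wrist_force: [-0.6, -1.3, 1.2]
gripper_width: 0.0003
grasp_force: 0.8
```

Run:
```python
from g import *
where();rows(170,180)
```

```text
t 18.65 X,U,Z mm [78.3  0.  18.1] tilt 0.0 F r,u,z [ 1.4 -0.2  1.2] q [-0.12  0.36  2.01 -0.    0.78  0.15]
x,y,z,rx,ry,rz:
[-0.0, -0.0, 0.2, -0.0, 0.0, -0.1]
[-0.1, -0.0, 0.4, -0.0, 0.0, -0.1]
[-0.1, -0.0, 0.6, -0.0, 0.0, -0.1]
[-0.1, -0.0, 0.8, -0.0, 0.0, -0.1]
[-0.1, -0.0, 1.0, -0.0, 0.0, -0.1]
[-0.2, -0.0, 1.2, -0.0, 0.0, -0.1]
[-0.2, -0.0, 1.4, -0.0, 0.0, -0.1]
[-0.2, -0.0, 1.6, -0.0, 0.0, -0.1]
```

Emit:
jog_arm(steps=[1, 0, 0, 0.2, 0, 0, 0, 1, -0.1, 0, 0.4, 0, 0, 0, 1, -0.1, 0, 0.6, 0, 0, 0, 1, -0.1, 0, 0.8, 0, 0, 0, 1, -0.1, 0, 1, 0, 0, 0, 1, -0.2, 0, 1.2, 0, 0, 0, 1, -0.2, 0, 1.4, 0, 0, 0, 1, -0.2, 0, 1.5, 0, 0, 0])

```text
time_s: 19.65
tool_pos: [0.5002, -0.0618, 0.0592]
tcp_rot: [0.796, 0.605, 0.0, -0.0]
wrist_force: [-0.8, 0.7, 0.8]
gripper_width: 0.0004
grasp_force: 0.8
```

Run:
```python
from g import *
where()
```

```text
t 19.65 X,U,Z mm [80.1  0.1  3.2] tilt -0.0 F r,u,z [-0.4 -0.9  0.8] q [-0.13  0.38  2.01  0.    0.75  0.15]
```

Emit:
jog_arm(steps=[1, 0, 0, 0.05, 0, 0, 0, 1, 0, 0, 0.1, 0, 0, 0, 1, 0, 0, 0.1, 0, 0, 0])

```text
time_s: 20.02
tool_pos: [0.5002, -0.0618, 0.0588]
tcp_rot: [0.796, 0.605, 0.0, 0.0]
wrist_force: [-0.5, 0.9, 8.9]
gripper_width: 0.0007
grasp_force: 3.9
```

Force has risen to 9 N at z = 58.8 mm, the expected flat height of 58.5. A little more press to confirm the stop, then lift away.

Emit:
jog_arm(steps=[1, 0, 0, 0.05, 0, 0, 0, 1, 0, 0, 0.05, 0, 0, 0])

```text
time_s: 20.27
tool_pos: [0.5002, -0.0618, 0.0587]
tcp_rot: [0.796, 0.605, 0.0, 0.0]
wrist_force: [-3.1, 0.3, 13.6]
gripper_width: 0.0003
grasp_force: 6.9
```

Emit:
jog_arm(steps=[1, 0, 0, -0.3, 0, 0, 0, 1, 0, 0, -1, 0, 0, 0, 1, 0, 0, -3, 0, 0, 0, 1, 0, 0, -6, 0, 0, 0, 1, 0, 0, -10, 0, 0, 0, 1, 0, 0, -14, 0, 0, 0, 1, 5, 0, -16, 0, 0, 0, 1, 10, 0, -16, 0, 0, 0])

```text
time_s: 21.28
tool_pos: [0.5284, 0.0353, 0.2203]
tcp_rot: [0.797, 0.604, 0.002, 0.001]
wrist_force: [0.3, -0.3, -0.6]
gripper_width: 0.0005
grasp_force: 0.0
```

Emit:
jog_arm(steps=[1, 5, 0, 0, 0, 0, 0, 1, 10, 0, 0, 0, 0, 0, 1, 15, 0, 0, 0, 0, 0, 1, 15, 0, 0, 0, 0, 0])

```text
time_s: 21.78
tool_pos: [0.5677, 0.1819, 0.2178]
tcp_rot: [0.795, 0.606, 0.0, -0.0]
wrist_force: [-0.3, -1.0, 0.9]
gripper_width: 0.0001
grasp_force: 0.0
```

Run:
```python
from g import *
where()
S=camera("scene");D=camera("side")
a=cv2.resize(S["pixels"][110:290,240:420],(400,400));b=cv2.resize(D["pixels"][190:350,240:400],(400,400))
cv2.imwrite("pics/two7.png",np.hstack([a,b])[:,:,::-1])
```

```text
t 21.77 X,U,Z mm [-1.726e+02  1.000e-01  1.618e+02] tilt -0.0 F r,u,z [ 1.  -0.   0.9] q [0.31 0.31 1.69 0.   1.14 0.58]
```

View pics/two7.png

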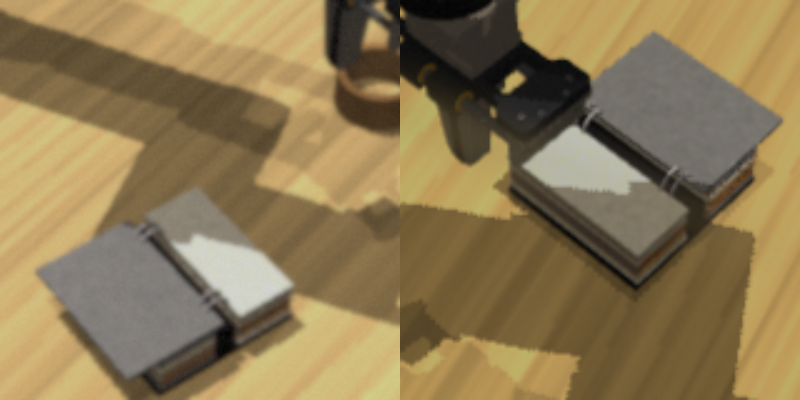

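The board lies flat on the right pile, overhanging it. The dark face is down, and the arm and tape are clear. Handing in.

```bash
python3 -c "
from bench import *
print(finish_job())"
```

```text
the job is handed in; nothing more can be done
None
```

The top board now lies flat, dark face down, on the right-hand pile; the arm touches nothing, and the job was handed in after about 22 s on the robot's clock.

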